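# Reset the tripped breaker on the counter

## Task

One of the two breaker boxes on the counter has tripped: its lever stands in the middle. Reset it by pushing the lever firmly all the way to the off end (the end with the ring) until it meets its stop, then throw it all the way to the on end (the end with the bar), so that it stays on when you let go. Feel for the stops and never force the box or its lever with more than about 20 N; leave the other breaker on and the things round about where they are.

Things in the scene. Friction and masses are not known exactly. Their poses are not given: they have to be found in the camera images.
- tripped_box: The breaker box to reset, the one whose lever stands upright in the middle. Grey plastic, fixed, 110 (own x) x 70 (own y) x 60 mm high, 13 mm lugs at both x ends. Origin: centre of its underside; z up. Raised ring on top near the -x end = OFF; raised bar near the +x end, and a cable gland on the +x end wall = ON. Only the lever moves.
- tripped_lever (a joint): Angle of its lever, rad: 0 upright, negative leaning to the box's own -x (OFF), positive to +x (ON). Black flat paddle 10 mm thick (along x), 26 mm wide (along y). A spring (0.25 N m/rad) brings it back to upright unless it is latched on. Latched on, it rests at 0.42 to 0.8 rad. Without a full reset it springs back from ON to upright; then do both moves again.
- tripped_hinge (a point): Centre of the lever's hinge line: over the box's origin, 50 mm above its underside; the line is parallel to the box's own y. The rounded top of the lever is 65 mm from it.
- tripped_off (a point): The ring on the box's top at the OFF end. The OFF stop lies between -0.38 and -0.76 rad, different in every box and not visible; only the last 0.05 rad before it resets the trip mechanism. Resistance before the stop: up to 0.26 N m (about 8 N on a fingertip 32 mm above the hinge line). Let go there, the lever comes back to about upright, reset.
- tripped_on (a point): The bar on the box's top at the ON end. After a reset, the lever thrown this way clicks past a catch, against up to 0.32 N m in all (about 10 N on a fingertip 32 mm above the hinge line), and meets the hard ON stop about 0.08 rad beyond it, somewhere between 0.52 and 0.92 rad, different in every box; let go, it stays latched on.
- tripped_lever_tip (a point): Middle of the rounded top end of that lever (65 mm from its hinge line; 115 mm above the worktop when upright).
- running_box: The other breaker box, the same in shape, size and axes; it is on and must be left alone.
- running_lever (a joint): Angle of the other box's lever, same meaning; it leans to ON (0.5 to 0.65 rad), held by friction only. Must stay on.
- steel_cup: Bystander: steel cup, 61 mm across, 100 mm high, loose. Origin: centre of its underside.
- lemon: Bystander: lemon, 78 x 55 x 56 mm, loose. Origin: centre of its underside.
- timer: Bystander: flat kitchen timer, 66 x 66 x 20 mm, loose. Origin: centre of its underside.
Things that resemble listed ones, but are neither listed nor needed, are in the scene too. Leave any green look-alike of the tripped_box alone.

How it is judged:
On the way, in this order (a step that is already met when the one before it is completed fails the run):
1. the tripped lever is pushed to the off end (value of joint tripped_lever below -0.34 rad), for 0.1 s.
2. the lever is thrown to the on end (value of joint tripped_lever above 0.35 rad), for 0.1 s.
At the end, for the whole second after the job is handed in: The reset lever stays latched on by itself (angle above 0.35 rad, at rest), and the other breaker's lever is still on (above 0.35 rad) (value of joint each of tripped_lever, running_lever above 0.35 rad and velocity of joint tripped_lever between -0.1 and 0.1 rad/s); the robot touches nothing.
It fails at once if the breaker box or its lever is forced with more than 20 N (contact force between any of the fingers, the arm and tripped_box above 20 N).
It fails at once if the other breaker's lever is pushed from on (value of joint running_lever below 0.35 rad).
It fails at once if a bystander is shifted by more than 30 mm (distance of any of steel_cup, lemon, timer from where it was at the start of the episode above 0.03 m).
It also fails if it takes over 48 s, if anything falls off the work surface, if the arm or the gripper's body presses on something with over 40 N, if the wrist force passes 120 N, or if a joint passes its speed limit or range.

## Robot

A 7-joint arm with a two-finger parallel gripper is mounted at the origin on a cart in front of the work surface, level with it; the furniture and walls round the work are solid. World frame = base frame: x ahead of the robot, y to its left, z up, the work surface at z = 0. Lengths are in m, angles in rad, forces in N, time in s.
With the tool pointing down it reaches from about 0.35 to 0.9 m from the base axis. Payload 8.1 kg.
Tool frame: the origin (TCP) lies midway between the tips of the shut fingers; the grasp point (between the pads) lies 19 mm behind it; x points along the fingers, z is the direction in which the jaws open and shut, and the axes are right-handed (so a half turn about x gives the same grasp; the last joint's range is limited). The gripper opens to 92 mm and grips with 3 to 60 N. Pads are 19 mm wide; open, the fingers measure 130 mm over their backs; the gripper's body (75 mm by 190 mm) begins 47 mm behind the grasp point.
Start: joints at [1.005, 0.434, 0.025, 1.573, -0.012, 1.134, -0.075], TCP at [0.279, -0.559, 0.199] pointing down, gripper open.
Joint ranges: [-2.62, 2.62], [-0.44, 2.09], [-1.27, 1.32], [0.08, 2.57], [-1.32, 4.46], [0.12, 2], [-2.74, 2.74]. Speed limits (rad/s): [2.22, 2.22, 3.01, 3.01, 3.14, 3.14, 3.14].

## Interface

Orientations are given as a unit quaternion [w, x, y, z].
In Python, from plant import monitor, grab_frame, ticket gives the robot as it stands.
- The arm moves only by the tool servo_tool, never from a script. Its argument "series" is a list of rows, each an object of numbers: "tx", "ty", "tz": the shift along the tool's x, y, z in mm; "yaw": the turn about the tool's x in degrees. In form: [{"tx": .., "ty": .., "tz": .., "yaw": ..}, ...]. A call has 1 to 12 rows; each row is the pose to reach, as a shift and turn from the pose commanded when the call began, along the tool's axes at that moment; what a row does not reach only later rows make up. A row lasts 1/10 s, in which the tool goes at most 50 mm and 8.59 degrees, less where a joint would pass 70% of its speed; a pose out of reach is approached as far as the arm can. A call with a gripper value outside its range is refused whole. "jaw" is the opening, from 0 (shut) to 1 (fully open), set as the call begins (left out, the last holds). The fingers move at their own pace and stop on an object; "force" is the grip in N (left out, the last holds). Time passes only in rows, so rows that repeat a pose let the fingers close. It gives the time, the measured TCP pose, the force and the opening at its end, in the units of the state.
- monitor.sense(): the state, without advancing time (a new reading comes with each control period).
- grab_frame(name): name is "scene" or "top"; returns a dict with "color" (420x560x3 uint8, red, green, blue), "range_z" (420x560 float32, m along the optical axis (not along the pixel's ray), 0 where there is no reading), "fx", "fy", "cx", "cy" (pixels), "k1" (the pictures are not rectified: a ray, as slopes to the right and down, at radius r is drawn at 1 + k1 r^2 times it, then the intrinsics apply), "xyz" and "attitude" of the camera in the world. Camera axes: x right, y down, z forward; pixel columns grow to the right and rows downward; lengths in m; the calibration is good to about 2 mm. A picture is of the moment at which its call begins.
- ticket.sign_off(): hands the job in, once; it reports no verdict.
The state is a dict: "clock": time; "q": joint angles; "dq": joint speeds; "effort": joint torques, N m; "ee_pos": TCP position; "tool_rot": TCP orientation; "force": force on the tool from outside, world axes, zero at the start; "wrist_torque": the same for the moment, N m; "width": finger opening in m.
Only numpy, scipy, OpenCV 4.12 (cv2) and the standard library are available. Lean on these libraries where they do the work, as an engineer would, in place of code of your own. Each camera call takes 0.05 s, during which the arm holds its last target.

## Working session

There is one attempt and no reset: what is moved stays moved. The work goes in short steps, Python scripts to look and compute and a tool call to move; the robot and the scene stay as the last step left them, time stands still between calls to the robot, and variables do not carry over. Pictures are saved under pics/ and viewed, and the job is handed in when it is done.

Besides the shell and the picture viewer there is one more tool, called after ">>>" in YAML: its name, and indented under it one key for each argument. servo_tool: Moves the arm, as the interface text tells. Its arguments: {"type":"object","properties":{"series":{"type":"array","items":{"type":"object","properties":{"tx":{"type":"number"},"ty":{"type":"number"},"tz":{"type":"number"},"yaw":{"type":"number"}}}},"jaw":{"type":"number"},"force":{"type":"number"}},"required":["series"]}

```bash
mkdir -p pics; cat > h.py <<'E'
import numpy as np, cv2
from scipy.spatial.transform import Rotation as R
from plant import monitor, grab_frame, ticket
def rot(q): return R.from_quat([q[1],q[2],q[3],q[0]]).as_matrix()
def save(f,n): cv2.imwrite(n,cv2.cvtColor(f["color"],cv2.COLOR_RGB2BGR))
def ray(f,u,v):
    x=(u-f["cx"])/f["fx"];y=(v-f["cy"])/f["fy"];a,b=x,y
    for _ in range(30):
        s=1+f["k1"]*(a*a+b*b);a,b=x/s,y/s
    return rot(f["attitude"])@np.array([a,b,1.]),np.array(f["xyz"])
def pt(f,u,v,z=None):
    d,o=ray(f,u,v)
    if z is None: return o+d*f["range_z"][int(v),int(u)]
    return o+d*(z-o[2])/d[2]
def proj(f,p):
    c=rot(f["attitude"]).T@(np.array(p)-np.array(f["xyz"]));a,b=c[0]/c[2],c[1]/c[2];s=1+f["k1"]*(a*a+b*b)
    return f["fx"]*a*s+f["cx"],f["fy"]*b*s+f["cy"]
E
python3 - <<'E'
from h import *
import pickle
for n in("scene","top"):
    f=grab_frame(n);save(f,f"pics/{n}0.png");pickle.dump(f,open(n+".pkl","wb"))
    print(n,f["xyz"],rot(f["attitude"]).round(3).tolist(),f["fx"],f["k1"])
s=monitor.sense();print(s);print(rot(s["tool_rot"]).round(3))
E
```

```text
scene [-0.02611257  1.0902291   0.63991989] [[-0.88, -0.193, 0.434], [-0.475, 0.336, -0.813], [0.012, -0.922, -0.387]] 545.543223529546 0.05228853200251105
top [ 0.41314613 -0.02504632  1.69338872] [[-0.027, -0.996, 0.087], [-1.0, 0.027, 0.002], [-0.004, -0.087, -0.996]] 527.8064081439659 -0.19517094457107012
{'clock': 0.1, 'q': array([ 1.00538812,  0.43517148,  0.02495615,  1.57400505, -0.01162105,
        1.13402767, -0.07510407]), 'dq': array([-3.56701015e-04, -1.14855531e-03,  2.53891949e-05, -1.23720753e-03,
        1.53279417e-03, -6.05496966e-04,  1.05324482e-03]), 'effort': array([ 3.33206714e-03, -6.69125390e+01,  9.87880155e-01, -3.15144181e+01,
       -6.06401707e-02,  3.74759501e-02,  1.25682232e-04]), 'ee_pos': array([ 0.27877461, -0.55881037,  0.19811241]), 'tool_rot': array([ 0.60087266,  0.37226028,  0.60179201, -0.37178046]), 'force': array([0.01027481, 0.50160072, 0.03920298]), 'wrist_torque': array([-0.00517704,  0.03924978,  0.02900059]), 'width': 0.09210421155484096}
[[-0.001  0.895  0.446]
 [ 0.001  0.446 -0.895]
 [-1.    -0.    -0.001]]
```

View pics/scene0.png

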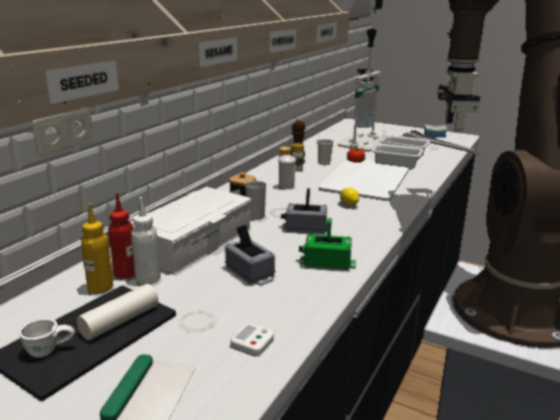

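View pics/top0.png

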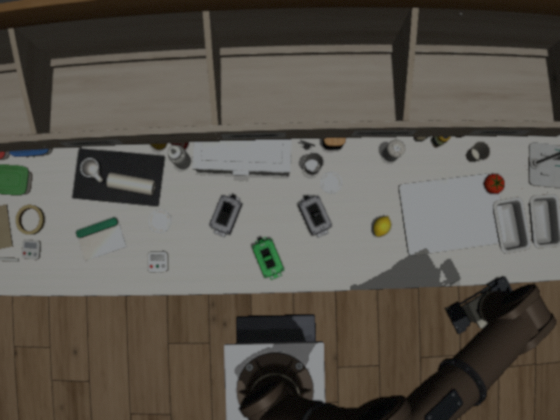

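The candidates are a grey box at scene (250,258) / top (226,214), a grey box at scene (307,215) / top (315,215), and a green look-alike at scene (328,250) / top (268,257), which I leave alone. I'll look closer with crops.

```bash
python3 - <<'E'
import pickle,cv2,numpy as np
from h import *
t=pickle.load(open("top.pkl","rb"));s=pickle.load(open("scene.pkl","rb"))
def crop(f,u0,v0,u1,v1,k): return cv2.convertScaleAbs(cv2.resize(cv2.cvtColor(f["color"][v0:v1,u0:u1],cv2.COLOR_RGB2BGR),None,fx=k,fy=k,interpolation=cv2.INTER_CUBIC),alpha=1.6)
a=crop(t,200,185,250,245,8);b=crop(t,290,185,340,245,8)
cv2.imwrite("pics/tc.png",np.hstack([a,b]))
cv2.imwrite("pics/sc.png",crop(s,215,175,365,285,5))
for n,f,u,v in[("A",t,226,214),("B",t,315,215),("G",t,268,257),("lemon",t,383,226),("cup",t,312,163)]: print(n,pt(f,u,v).round(3))
E
```

```text
A [0.562 0.135 0.069]
B [ 0.548 -0.137  0.112]
G [0.426 0.008 0.114]
lemon [ 0.513 -0.354  0.053]
cup [ 0.727 -0.141  0.002]
```

View pics/tc.png

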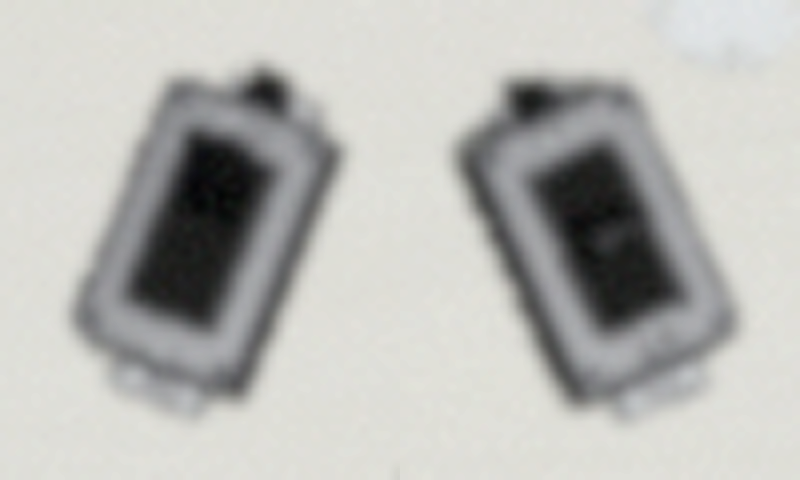

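View pics/sc.png

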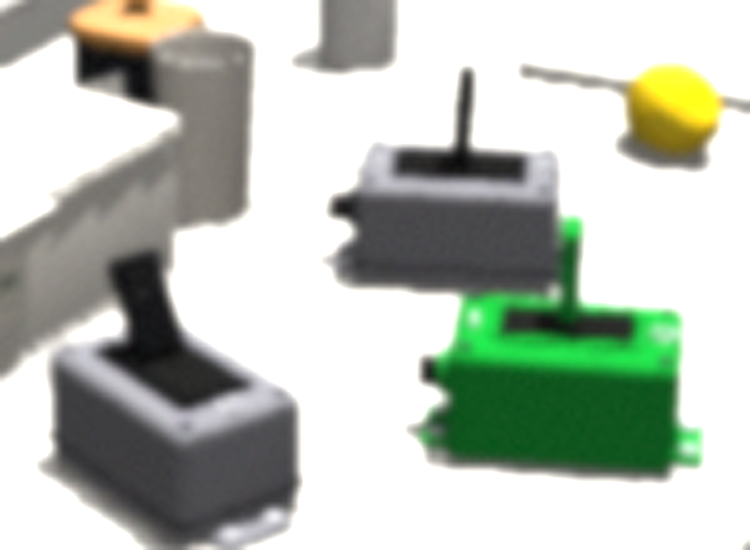

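```bash
python3 - <<'E'
import pickle
from h import *
t=pickle.load(open("top.pkl","rb"));s=pickle.load(open("scene.pkl","rb"))
def cloud(f,u0,v0,u1,v1): return np.array([np.r_[pt(f,u,v),u,v] for v in range(v0,v1) for u in range(u0,u1) if f["range_z"][v,u]>0])
for nm,f,b in(("top",t,(293,188,338,243)),("scene",s,(278,183,330,235))):
    c=cloud(f,*b)
    for lo,hi in((.054,.068),(.1,.125)):
        m=c[(c[:,2]>lo)&(c[:,2]<hi)]
        if nm=="scene": m=m[(m[:,0]>.45)&(m[:,0]<.65)&(m[:,1]<-.05)&(m[:,1]>-.22)]
        if len(m)<3: print(nm,lo,len(m));continue
        r=cv2.minAreaRect(m[:,:2].astype(np.float32));print(nm,lo,len(m),np.round(r[0],4),np.round(r[1],4),round(r[2],1),"mean",m[:,:3].mean(0).round(4),"uv",m[:,3:].mean(0).round(1))
# outline at z=.06 from colour: non-white
for nm,cs in(("hand",[(400+62,150),(400+230,90),(400+335,322),(400+175,395)]),):
    P=np.array([pt(t,290+(x-400)/8,185+y/8,.06)[:2] for x,y in [(485,150),(628,95),(733,320),(592,390)]]);print(P.round(4).tolist(),P.mean(0))
    e=P[1]-P[2]+P[0]-P[3];print(np.degrees(np.arctan2(e[1],e[0])),np.linalg.norm(P[0]-P[3]),np.linalg.norm(P[1]-P[0]))
# lever tip in scene and slot
d,o=ray(s,215+467/5,175+70/5);d2,o2=ray(t,315,215)
print("scene tip at z .115",pt(s,215+467/5,175+70/5,.115))
E
```

```text
top 0.054 623 [ 0.5531 -0.1415] [0.1081 0.067 ] 22.3 mean [ 0.5525 -0.1414  0.0602] uv [315.3 215. ]
top 0.1 26 [ 0.5514 -0.1423] [0.0102 0.0239] 23.7 mean [ 0.551  -0.1417  0.1131] uv [316.6 214. ]
scene 0.054 459 [ 0.5538 -0.1416] [0.1091 0.0768] 22.8 mean [ 0.5491 -0.1335  0.0608] uv [306.4 209.2]
scene 0.1 33 [ 0.5505 -0.1397] [0.0084 0.0242] 25.7 mean [ 0.5495 -0.1378  0.11  ] uv [307.5 191.6]
[[0.5889, -0.0969], [0.609, -0.1533], [0.52, -0.1912], [0.4943, -0.1355]] [ 0.55305184 -0.14420649]
22.61317300831931 0.1021621304935236 0.05992242009261797
scene tip at z .115 [ 0.55046472 -0.1448748   0.115     ]
```

The tripped box is the right-hand grey one. In the scene crop its lever is upright at about (308,190), and its gland points away from the robot. Its centre is about (0.553,-0.1415), with ON along a heading of about 22.5°. The left grey box has its lever leaning towards its gland, so it is on. I'll shut the fingers and move over the ON side.

>>> servo_tool:
  series:
    - {"ty":40,"tz":-20,"yaw":1}
    - {"ty":80,"tz":-42,"yaw":2}
    - {"ty":120,"tz":-63,"yaw":3}
    - {"ty":160,"tz":-85,"yaw":4}
    - {"ty":200,"tz":-106,"yaw":4}
    - {"ty":240,"tz":-127,"yaw":4}
    - {"ty":280,"tz":-148,"yaw":4}
    - {"ty":320,"tz":-169,"yaw":4}
    - {"ty":360,"tz":-190,"yaw":4}
    - {"ty":400,"tz":-212,"yaw":4}
    - {"ty":440,"tz":-233,"yaw":4}
    - {"ty":471,"tz":-249,"yaw":4}
  jaw: 0
  force: 20

```text
validation failed for argument at $.se...
```

```bash
cat > w.py <<'E'
from h import *
s=monitor.sense();Rm=rot(s["tool_rot"]);p=s["ee_pos"]
C=np.array([.5525,-.1415,.05]);a=np.radians(22.5);u=np.array([np.cos(a),np.sin(a),0]);n=np.array([-u[1],u[0],0])
print("t",s["clock"],"p",p.round(4),"box",[round(1e3*float((p-C)@e),1) for e in(u,n,[0,0,1])],"F box",[round(float(s["force"]@e),2) for e in(u,n,[0,0,1])],"w",round(s["width"],4))
print("head ty",np.degrees(np.arctan2(Rm[1,1],Rm[0,1])).round(2),Rm.round(3).tolist())
E
python3 w.py
```

```text
t 0.1 p [ 0.2788 -0.5588  0.1981] box [-412.6, -280.8, 148.1] F box [0.2, 0.46, 0.04] w 0.0921
head ty 26.51 [[-0.001, 0.895, 0.446], [0.001, 0.446, -0.895], [-1.0, -0.0, -0.001]]
```

>>> servo_tool:
  series:
    - {"tx":0,"ty":40,"tz":-20,"yaw":1}
    - {"tx":0,"ty":80,"tz":-42,"yaw":2}
    - {"tx":0,"ty":120,"tz":-63,"yaw":3}
    - {"tx":0,"ty":160,"tz":-85,"yaw":4}
    - {"tx":0,"ty":200,"tz":-106,"yaw":4}
    - {"tx":0,"ty":240,"tz":-127,"yaw":4}
    - {"tx":0,"ty":280,"tz":-148,"yaw":4}
    - {"tx":0,"ty":320,"tz":-169,"yaw":4}
    - {"tx":0,"ty":360,"tz":-190,"yaw":4}
    - {"tx":0,"ty":400,"tz":-212,"yaw":4}
    - {"tx":0,"ty":440,"tz":-233,"yaw":4}
    - {"tx":0,"ty":471,"tz":-249,"yaw":4}
  jaw: 0
  force: 20

```text
clock: 1.3
ee_pos: [0.5904, -0.123, 0.1985]
tool_rot: [0.588, 0.392, 0.589, -0.392]
force: [-0.1, -0.8, 0.6]
width: 0.0022
```

```bash
python3 w.py
```

```text
t 1.3 p [ 0.5904 -0.123   0.1985] box [42.1, 2.6, 148.5] F box [-0.34, -0.69, 0.55] w 0.0022
head ty 22.63 [[-0.0, 0.923, 0.385], [0.001, 0.385, -0.923], [-1.0, 0.0, -0.001]]
```

>>> servo_tool:
  series:
    - {"tx":30,"ty":0,"tz":2,"yaw":0}
    - {"tx":60,"ty":0,"tz":2,"yaw":0}
    - {"tx":90,"ty":0,"tz":2,"yaw":0}
    - {"tx":105,"ty":0,"tz":2,"yaw":0}
    - {"tx":114,"ty":0,"tz":2,"yaw":0}
    - {"tx":114,"ty":0,"tz":2,"yaw":0}
    - {"tx":114,"ty":0,"tz":2,"yaw":0}

```text
clock: 2.0
ee_pos: [0.5906, -0.1282, 0.0855]
tool_rot: [0.588, 0.393, 0.588, -0.393]
force: [1.2, 0.9, 0.5]
width: 0.0006
```

```bash
python3 w.py; python3 - <<'E'
from h import *
f=grab_frame("scene");save(f,"pics/s1.png")
c=cv2.resize(cv2.imread("pics/s1.png")[130:280,230:380],None,fx=4,fy=4,interpolation=cv2.INTER_CUBIC);cv2.imwrite("pics/s1c.png",cv2.convertScaleAbs(c,alpha=1.5))
E
```

```text
t 2.0 p [ 0.5906 -0.1282  0.0855] box [40.3, -2.2, 35.5] F box [1.42, 0.35, 0.52] w 0.0006
head ty 22.51 [[0.001, 0.924, 0.383], [-0.0, 0.383, -0.924], [-1.0, 0.001, 0.0]]
```

View pics/s1c.png

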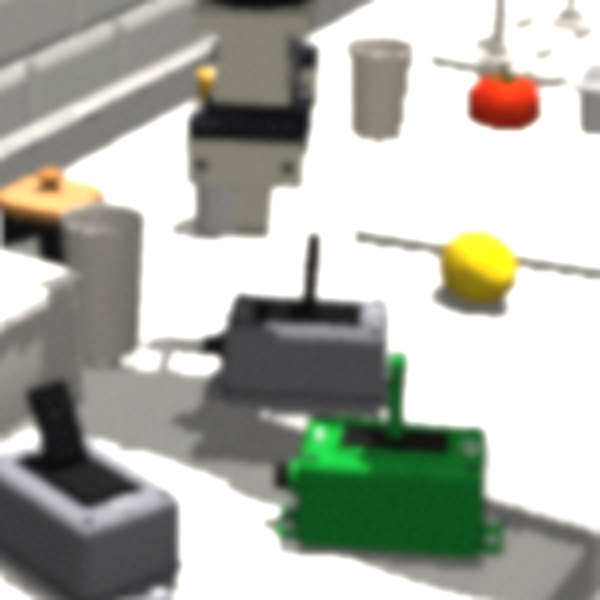

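```bash
python3 - <<'E'
from h import *
f=grab_frame("scene")
for p in([.5906,-.1282,.0855],[.5904,-.123,.1985],[.5525,-.1415,.115],[.5525,-.1415,.06]):
    u,v=proj(f,p);print(p,u,v,"crop",(u-230)*4,(v-130)*4)
print(monitor.sense()["clock"])
for cx,cy in((240,225),(215,210),(250,110),(255,210)):
    print(cx,cy,pt(f,230+cx/4,130+cy/4).round(3))
save(f,"pics/s2.png")
f=grab_frame("top");save(f,"pics/t2.png")
cv2.imwrite("pics/t2c.png",cv2.resize(cv2.imread("pics/t2.png")[160:260,240:400],None,fx=5,fy=5,interpolation=cv2.INTER_CUBIC))
E
```

```text
[0.5906, -0.1282, 0.0855] 291.9753953787573 198.43238530625698 crop 247.9015815150292 273.7295412250279
[0.5904, -0.123, 0.1985] 291.97885862299967 159.01228490041643 crop 247.91543449199867 116.04913960166573
[0.5525, -0.1415, 0.115] 307.1630694899225 189.2568671992907 crop 308.6522779596901 237.02746879716278
[0.5525, -0.1415, 0.06] 306.5465489321293 208.20397693873784 crop 306.1861957285173 312.81590775495135
2.1
240 225 [ 0.588 -0.11   0.127]
215 210 [ 0.749 -0.379  0.021]
250 110 [ 0.563 -0.072  0.221]
255 210 [ 0.579 -0.113  0.139]
```

View pics/s2.png

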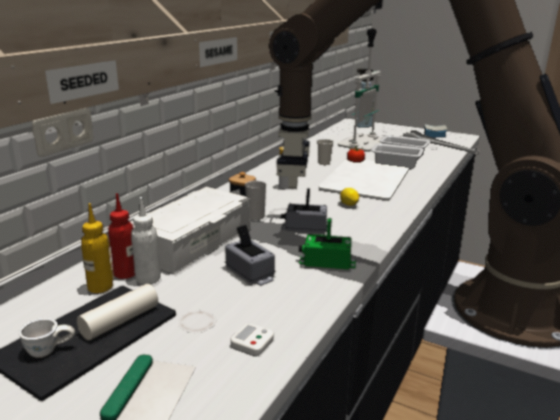

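View pics/t2c.png

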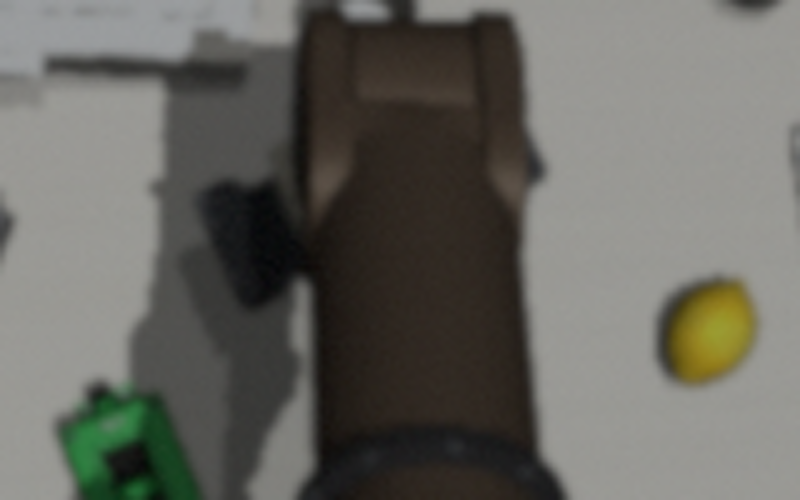

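```bash
python3 - <<'E'
from h import *
f=grab_frame("scene");print(f["color"][170:204:2,284:302:2].sum(2)//3)
for v in range(170,204,2):print(v,[f"{pt(f,u,v)[1]*1e3:.0f}/{pt(f,u,v)[2]*1e3:.0f}" for u in range(280,304,2)])
cv2.imwrite("pics/s3c.png",cv2.resize(cv2.cvtColor(f["color"],cv2.COLOR_RGB2BGR)[145:225,260:340],None,fx=7,fy=7,interpolation=cv2.INTER_NEAREST))
E
```

```text
[[ 85  85  85  84  85  85  85  84  73]
 [ 84  84  85  86  85  85  86  83  69]
 [ 85  85  86  85  85  84  85  85  86]
 [ 83  84  91  86  84  83  87 121 138]
 [ 83  85  87  84  84  83  99 181 213]
 [ 83  85  84  84  84  83  98 187 220]
 [ 84  85  84  85  84  84  98 188 221]
 [ 83  84  86  84  83  83 105 197 220]
 [ 83  83  80  75  74  75 113 204 221]
 [ 92 112 113 107 103 106 141 211 222]
 [186 200 203 202 200 202 206 219 222]
 [220 220 221 220 220 220 221 221 220]
 [221 221 221 221 221 221 221 221 221]
 [220 221 221 221 221 221 221 221 222]
 [222 222 221 221 221 221 222 222 222]
 [220 221 221 220 220 221 222 222 221]
 [221 221 207 184 199 205 207 209 211]]
170 ['-42/194', '-41/195', '-44/195', '-41/197', '-48/196', '-47/197', '-48/198', '-55/196', '-54/197', '-59/196', '-59/197', '-64/196']
172 ['-40/189', '-40/190', '-46/189', '-45/190', '-48/190', '-53/189', '-56/189', '-53/191', '-55/192', '-58/191', '-63/190', '-57/194']
174 ['-39/184', '-43/184', '-48/183', '-46/185', '-45/186', '-50/185', '-51/186', '-59/184', '-57/185', '-54/187', '-59/187', '-63/186']
176 ['-377/42', '-378/42'
[... 1139 characters left out ...]
'-361/2', '-360/3', '-364/3', '-371/2', '-376/1', '-379/1']
194 ['-333/-1', '-331/1', '-337/-0', '-337/1', '-344/-0', '-345/1', '-353/-2', '-353/0', '-349/3', '-358/0', '-353/4', '-362/1']
196 ['-311/2', '-320/-1', '-319/1', '-325/-0', '-331/-1', '-327/2', '-335/-0', '-338/-0', '-337/2', '-341/1', '-345/1', '-344/3']
198 ['-306/-2', '-304/-0', '-305/1', '-309/1', '-310/1', '-316/0', '-312/3', '-324/-1', '-325/0', '-326/1', '-330/1', '-331/2']
200 ['-284/1', '-292/-1', '-292/0', '-294/1', '-296/1', '-302/0', '-299/3', '-303/2', '-309/1', '-313/0', '-314/1', '-317/1']
202 ['-269/1', '-271/2', '-279/-0', '-286/-2', '-289/-2', '-281/3', '-286/2', '-289/2', '-289/3', '-296/2', '-298/2', '-304/1']
```

View pics/s3c.png

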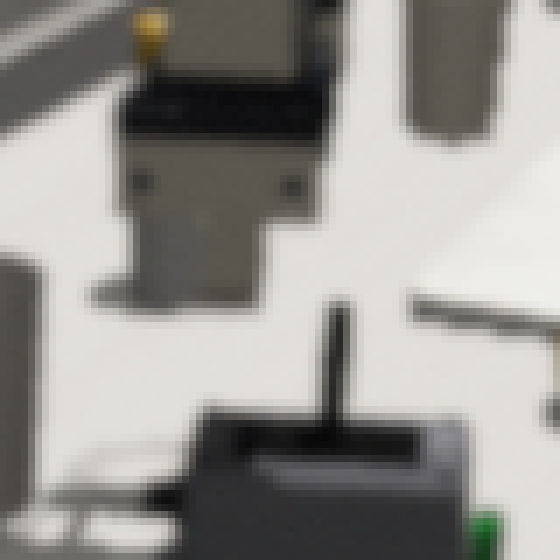

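```bash
python3 - <<'E'
from h import *
import pickle
f=pickle.load(open("scene.pkl","rb"))
print(proj(f,[.2788,-.5588,.198]),proj(f,[.2788,-.5588,.264]))
cv2.imwrite("pics/s0g.png",cv2.resize(cv2.cvtColor(f["color"],cv2.COLOR_RGB2BGR)[60:140,420:500],None,fx=7,fy=7,interpolation=cv2.INTER_NEAREST))
for v in range(90,134,3):print(v,[f"{pt(f,u,v)[0]*1e3:.0f}/{pt(f,u,v)[1]*1e3:.0f}/{pt(f,u,v)[2]*1e3:.0f}" for u in range(440,484,4)])
E
```

```text
(np.float64(451.09727581092045), np.float64(136.37219575273008)) (np.float64(454.1771703144825), np.float64(114.60390217017438))
90 ['342/-621/320', '329/-616/322', '305/-557/334', '289/-532/339', '275/-514/344', '265/-516/344', '255/-521/345', '245/-524/345', '425/-1710/130', '404/-1692/135', '386/-1690/137']
93 ['338/-609/313', '327/-611/314', '308/-575/322', '287/-523/333', '274/-517/335', '263/-513/337', '253/-519/337', '244/-529/336', '421/-1697/118', '402/-1692/121', '383/-1687/124']
96 ['334/-592/307', '322/-592/308', '311/-595/309', '276/-476/333', '264/-466/337', '256/-481/335', '244/-475/337', '235/-482/337', '227/-493/336', '217/-500/335', '384/-1707/106']
99 ['331/-584/300', '314/-560/306', '311/-600/299', '275/-475/326', '263/-466/329', '253/-471/329', '242/-468/330', '233/-474/330', '224/-487/329', '214/-486/330', '379/-1692/95']
102 ['564/-1689/61', '545/-1690/63', '295/-525/306', '272/-464/320', '261/-462/321', '252/-470/321', '243/-480/320', '233/-484/320', '223/-486/321', '214/-493/320', '-26/1090/640']
105 ['566/-1705/43', '545/-1698/46', '308/-600/281', '270/-463/
[... 1072 characters left out ...]
26', '493/-1690/-37', '260/-504/253', '249/-503/255', '239/-503/256', '416/-1683/-26', '402/-1711/-30', '379/-1686/-22', '366/-1723/-28']
126 ['470/-1308/36', '451/-1299/41', '511/-1696/-56', '494/-1706/-56', '259/-504/245', '249/-509/245', '435/-1697/-46', '415/-1690/-42', '397/-1694/-41', '379/-1698/-40', '359/-1687/-34']
129 ['458/-1258/36', '439/-1246/41', '510/-1701/-73', '491/-1704/-71', '258/-505/236', '248/-511/236', '434/-1705/-63', '412/-1689/-57', '394/-1690/-55', '379/-1717/-59', '358/-1697/-52']
132 ['452/-1238/28', '442/-1267/23', '443/-1363/0', '431/-1386/-3', '470/-1703/-83', '448/-1690/-77', '430/-1694/-76', '414/-1712/-78', '392/-1692/-70', '374/-1695/-68', '354/-1682/-63']
```

View pics/s0g.png

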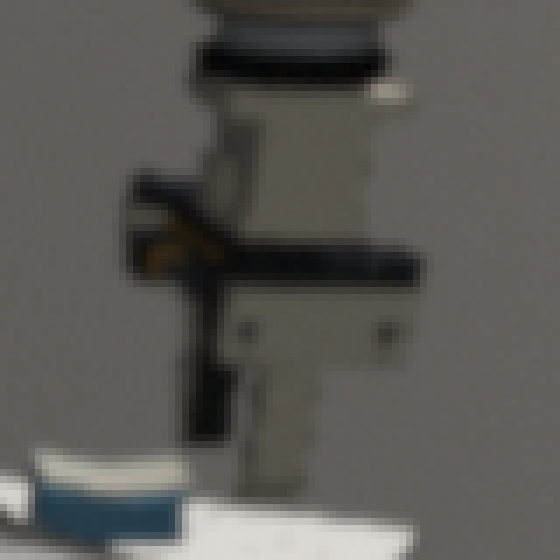

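The scene camera puts the visible fingertips about 32 mm higher than the reported TCP. The offset is the same at the start pose, and the box top and counter read correctly. So I'll lower in small steps and check the force each time.

>>> servo_tool:
  series:
    - {"tx":6,"ty":0,"tz":-2,"yaw":0}
    - {"tx":12,"ty":0,"tz":-2,"yaw":0}
    - {"tx":18,"ty":0,"tz":-2,"yaw":0}
    - {"tx":18,"ty":0,"tz":-2,"yaw":0}
    - {"tx":18,"ty":0,"tz":-2,"yaw":0}

```text
clock: 2.7
ee_pos: [0.5891, -0.1262, 0.0665]
tool_rot: [0.588, 0.393, 0.588, -0.393]
force: [0.4, 0.1, -0.1]
width: 0.0002
```

```bash
python3 w.py; python3 - <<'E'
from h import *
f=grab_frame("scene")
cv2.imwrite("pics/s4c.png",cv2.resize(cv2.cvtColor(f["color"],cv2.COLOR_RGB2BGR)[145:225,260:340],None,fx=7,fy=7,interpolation=cv2.INTER_NEAREST))
for v in range(184,200,2):print(v,[f"{pt(f,u,v)[0]*1e3:.0f}/{pt(f,u,v)[1]*1e3:.0f}/{pt(f,u,v)[2]*1e3:.0f}" for u in range(282,302,2)])
E
```

```text
t 2.7 p [ 0.5891 -0.1262  0.0665] box [39.7, 0.1, 16.5] F box [0.41, -0.11, -0.07] w 0.0002
head ty 22.51 [[-0.001, 0.924, 0.383], [0.0, 0.383, -0.924], [-1.0, -0.001, -0.0]]
184 ['755/-379/15', '749/-382/15', '738/-375/19', '593/-109/133', '589/-111/133', '580/-106/136', '579/-115/134', '574/-118/134', '724/-435/2', '533/-58/161']
186 ['754/-378/8', '746/-376/10', '739/-376/12', '593/-109/127', '588/-110/128', '582/-109/129', '579/-116/128', '573/-115/129', '716/-418/2', '712/-424/1']
188 ['756/-382/-1', '748/-381/1', '742/-382/2', '593/-108/122', '585/-104/125', '583/-111/123', '578/-114/123', '572/-113/125', '706/-398/4', '706/-412/-1']
190 ['748/-367/-1', '743/-370/-1', '738/-375/-2', '595/-112/115', '587/-109/117', '581/-108/118', '578/-114/117', '575/-119/116', '699/-384/3', '699/-400/-3']
192 ['738/-348/0', '735/-356/-2', '725/-351/2', '593/-109/110', '589/-113/110', '581/-109/112', '582/-121/108', '574/-119/111', '692/-370/2', '687/-374/1']
194 ['731/-335/-1', '727/-342/-2', '717/-336/2', '596/-115/102', '590/-115/103', '586/-119/102', '579/-117/105', '576/-122/104', '686/-358/1', '679/-359/1']
196 ['722/-318/0', '715/-317/2', '713/-328/-1', '707/-330/-1', '700/-330/1', '695/-335/-0', '686/-330/4', '684/-341/-0', '679/-345/-0', '669/-338/4']
198 ['711/-297/3', '707/-303/2', '700/-302/3', '698/-314/-0', '695/-321/-2', '686/-318/1', '683/-325/-1', '676/-325/0', '670/-326/1', '666/-332/-0']
```

View pics/s4c.png

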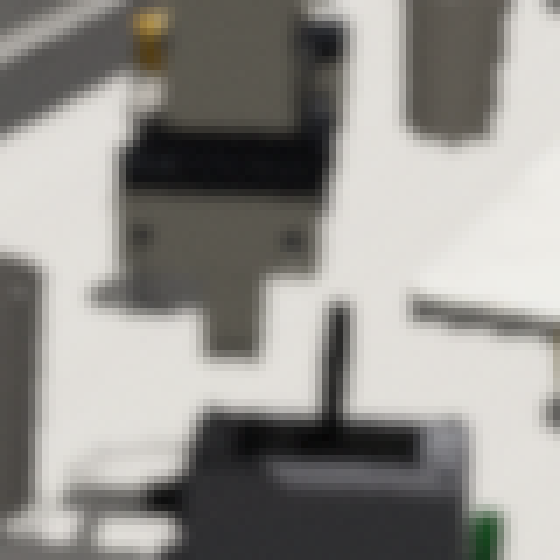

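>>> servo_tool:
  series:
    - {"tx":3,"ty":0,"tz":0,"yaw":0}
    - {"tx":5,"ty":0,"tz":0,"yaw":0}
    - {"tx":6,"ty":0,"tz":0,"yaw":0}
    - {"tx":7,"ty":0,"tz":0,"yaw":0}
    - {"tx":7.5,"ty":0,"tz":0,"yaw":0}
    - {"tx":8,"ty":0,"tz":0,"yaw":0}
    - {"tx":8,"ty":0,"tz":0,"yaw":0}

```text
clock: 3.45
ee_pos: [0.5893, -0.1262, 0.0588]
tool_rot: [0.588, 0.393, 0.588, -0.393]
force: [-0.4, -0.4, -0.4]
width: 0.0008
```

>>> servo_tool:
  series:
    - {"tx":0,"ty":0,"tz":0,"yaw":0}
    - {"tx":0,"ty":0,"tz":0,"yaw":0}

```text
clock: 3.65
ee_pos: [0.5894, -0.1262, 0.0589]
tool_rot: [0.588, 0.393, 0.588, -0.393]
force: [0.8, 0.7, 0.5]
width: 0.0007
```

>>> servo_tool:
  series:
    - {"tx":1,"ty":0,"tz":0,"yaw":0}
    - {"tx":2,"ty":0,"tz":0,"yaw":0}
    - {"tx":2,"ty":0,"tz":0,"yaw":0}

```text
clock: 3.95
ee_pos: [0.5892, -0.1262, 0.0566]
tool_rot: [0.588, 0.393, 0.588, -0.393]
force: [0.9, 0.2, -0.2]
width: 0.0006
```

>>> servo_tool:
  series:
    - {"tx":1,"ty":0,"tz":0,"yaw":0}
    - {"tx":2,"ty":0,"tz":0,"yaw":0}
    - {"tx":2,"ty":0,"tz":0,"yaw":0}

```text
clock: 4.25
ee_pos: [0.5892, -0.1262, 0.0547]
tool_rot: [0.588, 0.393, 0.588, -0.393]
force: [-0.7, -0.1, 0.4]
width: 0.0003
```

>>> servo_tool:
  series:
    - {"tx":1,"ty":-5,"tz":0,"yaw":0}
    - {"tx":3,"ty":-10,"tz":0,"yaw":0}
    - {"tx":3,"ty":-15,"tz":0,"yaw":0}
    - {"tx":3,"ty":-19,"tz":0,"yaw":0}
    - {"tx":3,"ty":-19,"tz":0,"yaw":0}

```text
clock: 4.75
ee_pos: [0.5711, -0.134, 0.0519]
tool_rot: [0.588, 0.393, 0.588, -0.393]
force: [-0.2, 0.4, -0.2]
width: 0.0007
```

```bash
python3 w.py; python3 - <<'E'
from h import *
f=grab_frame("scene")
cv2.imwrite("pics/s5c.png",cv2.resize(cv2.cvtColor(f["color"],cv2.COLOR_RGB2BGR)[145:225,260:340],None,fx=7,fy=7,interpolation=cv2.INTER_NEAREST))
E
```

```text
t 4.75 p [ 0.5711 -0.134   0.0519] box [20.0, -0.2, 1.9] F box [-0.05, 0.45, -0.22] w 0.0007
head ty 22.47 [[-0.0, 0.924, 0.382], [-0.0, 0.382, -0.924], [-1.0, -0.0, 0.0]]
```

View pics/s5c.png

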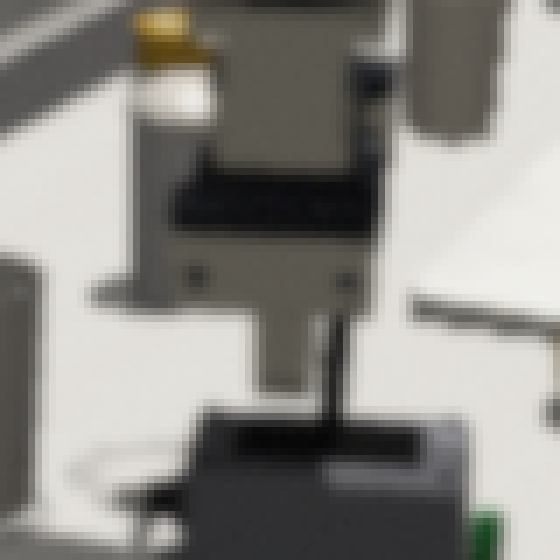

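>>> servo_tool:
  series:
    - {"tx":0,"ty":-3,"tz":0,"yaw":0}
    - {"tx":0,"ty":-5,"tz":0,"yaw":0}
    - {"tx":0,"ty":-7,"tz":0,"yaw":0}
    - {"tx":0,"ty":-9,"tz":0,"yaw":0}
    - {"tx":0,"ty":-11,"tz":0,"yaw":0}
    - {"tx":0,"ty":-12,"tz":0,"yaw":0}
    - {"tx":0,"ty":-12,"tz":0,"yaw":0}

```text
clock: 5.5
ee_pos: [0.5614, -0.1378, 0.0521]
tool_rot: [0.588, 0.393, 0.588, -0.392]
force: [3.2, 1.7, 0.3]
width: 0.0003
```

```bash
python3 w.py
```

```text
t 5.5 p [ 0.5614 -0.1378  0.0521] box [9.7, 0.0, 2.1] F box [3.61, 0.29, 0.34] w 0.0003
head ty 22.53 [[0.001, 0.924, 0.383], [0.0, 0.383, -0.924], [-1.0, 0.001, 0.0]]
```

>>> servo_tool:
  series:
    - {"tx":0,"ty":-1,"tz":0,"yaw":0}
    - {"tx":0,"ty":-2,"tz":0,"yaw":0}
    - {"tx":0,"ty":-3,"tz":0,"yaw":0}
    - {"tx":0,"ty":-4,"tz":0,"yaw":0}
    - {"tx":0,"ty":-4,"tz":0,"yaw":0}

```text
clock: 6.0
ee_pos: [0.5581, -0.1391, 0.052]
tool_rot: [0.589, 0.393, 0.588, -0.392]
force: [6.4, 1.4, -1.2]
width: 0.0004
```

```bash
python3 w.py|head -1
```

```text
t 6.0 p [ 0.5581 -0.1391  0.052 ] box [6.1, 0.0, 2.0] F box [6.44, -1.12, -1.22] w 0.0004
```

>>> servo_tool:
  series:
    - {"tx":0,"ty":-1,"tz":0,"yaw":0}
    - {"tx":0,"ty":-2,"tz":0,"yaw":0}
    - {"tx":0,"ty":-3,"tz":0,"yaw":0}
    - {"tx":0,"ty":-3,"tz":0,"yaw":0}

```text
clock: 6.4
ee_pos: [0.5552, -0.1404, 0.052]
tool_rot: [0.588, 0.393, 0.588, -0.392]
force: [6.1, 1.9, -0.8]
width: 0.0006
```

```bash
python3 w.py|head -1
```

```text
t 6.4 p [ 0.5552 -0.1404  0.052 ] box [2.9, 0.0, 2.0] F box [6.39, -0.55, -0.78] w 0.0006
```

>>> servo_tool:
  series:
    - {"tx":0,"ty":-1,"tz":0,"yaw":0}
    - {"tx":0,"ty":-2,"tz":0,"yaw":0}
    - {"tx":0,"ty":-3,"tz":0,"yaw":0}
    - {"tx":0,"ty":-3,"tz":0,"yaw":0}

```text
clock: 6.8
ee_pos: [0.5538, -0.141, 0.0524]
tool_rot: [0.589, 0.394, 0.587, -0.392]
force: [7.5, 4.0, -1.8]
width: 0.0001
```

```bash
python3 w.py|head -1
```

```text
t 6.8 p [ 0.5538 -0.141   0.0524] box [1.4, -0.0, 2.4] F box [8.43, 0.84, -1.78] w 0.0001
```

>>> servo_tool:
  series:
    - {"tx":0,"ty":-1,"tz":0,"yaw":0}
    - {"tx":0,"ty":-2,"tz":0,"yaw":0}
    - {"tx":0,"ty":-2,"tz":0,"yaw":0}

```text
clock: 7.1
ee_pos: [0.5532, -0.1413, 0.0528]
tool_rot: [0.59, 0.394, 0.587, -0.391]
force: [11.6, 4.2, -1.0]
width: 0.0004
```

```bash
python3 w.py|head -1
```

```text
t 7.1 p [ 0.5532 -0.1413  0.0528] box [0.8, -0.1, 2.8] F box [12.31, -0.58, -1.04] w 0.0004
```

>>> servo_tool:
  series:
    - {"tx":0,"ty":-0.5,"tz":0,"yaw":0}
    - {"tx":0,"ty":-1,"tz":0,"yaw":0}
    - {"tx":0,"ty":-1,"tz":0,"yaw":0}

```text
clock: 7.4
ee_pos: [0.553, -0.1414, 0.053]
tool_rot: [0.59, 0.394, 0.586, -0.39]
force: [10.9, 5.2, -0.7]
width: 0.0005
```

```bash
python3 w.py|head -1; python3 - <<'E'
from h import *
f=grab_frame("scene")
cv2.imwrite("pics/s6c.png",cv2.resize(cv2.cvtColor(f["color"],cv2.COLOR_RGB2BGR)[145:225,260:340],None,fx=7,fy=7,interpolation=cv2.INTER_CUBIC))
C=np.array([.5525,-.1415,.05]);a=np.radians(22.5);u=np.array([np.cos(a),np.sin(a),0])
for th in(-.3,-.35,-.4,-.45,-.5):
    for r in(.065,.03):
        x,y=proj(f,C+r*(np.sin(th)*u+np.array([0,0,np.cos(th)])));print(th,r,round((x-260)*7),round((y-145)*7))
E
```

```text
t 7.4 p [ 0.553  -0.1414  0.053 ] box [0.5, -0.0, 3.0] F box [12.07, 0.61, -0.69] w 0.0005
-0.3 0.065 380 319
-0.3 0.03 350 399
-0.35 0.065 388 322
-0.35 0.03 354 400
-0.4 0.065 396 326
-0.4 0.03 358 402
-0.45 0.065 404 329
-0.45 0.03 361 404
-0.5 0.065 411 333
-0.5 0.03 364 405
```

View pics/s6c.png

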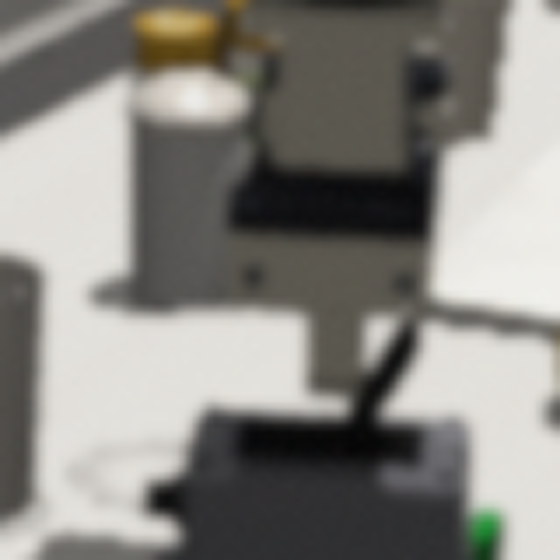

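The lever is at about -0.45 rad (tip at (412,325) in the crop) and the force has risen to 12 N without motion, so it is at the OFF stop. Next I back off, go over the lever and come down on the OFF side.

>>> servo_tool:
  series:
    - {"tx":0,"ty":5,"tz":0,"yaw":0}
    - {"tx":0,"ty":12,"tz":0,"yaw":0}
    - {"tx":0,"ty":22,"tz":0,"yaw":0}
    - {"tx":0,"ty":35,"tz":0,"yaw":0}
    - {"tx":0,"ty":38,"tz":0,"yaw":0}
    - {"tx":-20,"ty":38,"tz":0,"yaw":0}
    - {"tx":-45,"ty":38,"tz":0,"yaw":0}
    - {"tx":-60,"ty":38,"tz":0,"yaw":0}
    - {"tx":-60,"ty":38,"tz":0,"yaw":0}

```text
clock: 8.35
ee_pos: [0.5851, -0.1288, 0.1137]
tool_rot: [0.589, 0.393, 0.587, -0.392]
force: [0.9, 0.6, -0.5]
width: 0.0007
```

```bash
python3 w.py; python3 - <<'E'
from h import *
f=grab_frame("scene")
cv2.imwrite("pics/s7c.png",cv2.resize(cv2.cvtColor(f["color"],cv2.COLOR_RGB2BGR)[145:225,260:340],None,fx=7,fy=7,interpolation=cv2.INTER_CUBIC))
E
```

```text
t 8.35 p [ 0.5851 -0.1288  0.1137] box [35.0, -0.7, 63.7] F box [1.06, 0.25, -0.45] w 0.0007
head ty 22.51 [[0.003, 0.924, 0.383], [-0.001, 0.383, -0.924], [-1.0, 0.003, 0.002]]
```

View pics/s7c.png

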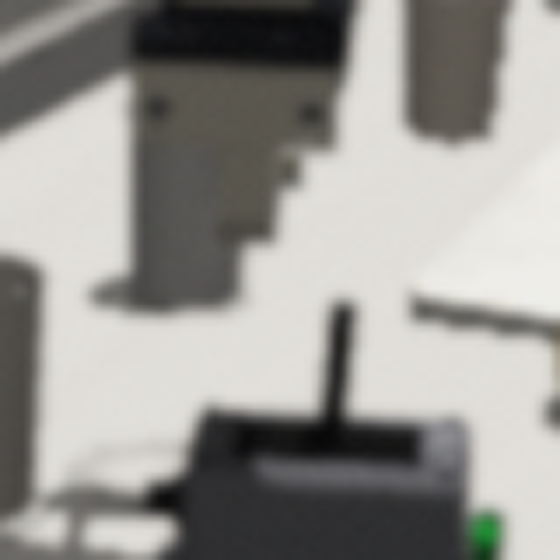

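The lever came back upright (tip at (343,303)). Now I cross over and come down on the OFF side.

>>> servo_tool:
  series:
    - {"tx":0,"ty":-20,"tz":0,"yaw":0}
    - {"tx":0,"ty":-40,"tz":0,"yaw":0}
    - {"tx":0,"ty":-60,"tz":0,"yaw":0}
    - {"tx":0,"ty":-75,"tz":0,"yaw":0}
    - {"tx":0,"ty":-75,"tz":0,"yaw":0}
    - {"tx":20,"ty":-75,"tz":0,"yaw":0}
    - {"tx":40,"ty":-75,"tz":0,"yaw":0}
    - {"tx":55,"ty":-75,"tz":0,"yaw":0}
    - {"tx":60,"ty":-75,"tz":0,"yaw":0}
    - {"tx":62,"ty":-75,"tz":0,"yaw":0}
    - {"tx":62,"ty":-75,"tz":0,"yaw":0}

```text
clock: 9.5
ee_pos: [0.515, -0.157, 0.05]
tool_rot: [0.588, 0.393, 0.588, -0.393]
force: [0.5, -0.3, -0.2]
width: 0.0006
```

```bash
python3 w.py; python3 - <<'E'
from h import *
f=grab_frame("scene")
cv2.imwrite("pics/s8c.png",cv2.resize(cv2.cvtColor(f["color"],cv2.COLOR_RGB2BGR)[145:225,260:340],None,fx=7,fy=7,interpolation=cv2.INTER_CUBIC))
E
```

```text
t 9.5 p [ 0.515 -0.157  0.05 ] box [-40.6, -0.0, -0.0] F box [0.37, -0.42, -0.19] w 0.0006
head ty 22.53 [[0.0, 0.924, 0.383], [0.0, 0.383, -0.924], [-1.0, 0.0, 0.0]]
```

View pics/s8c.png

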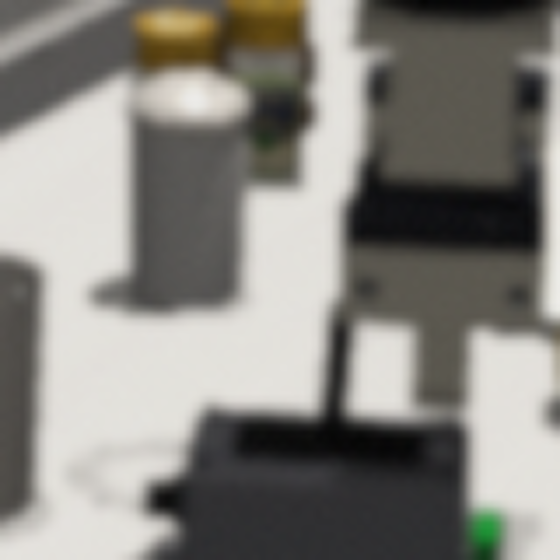

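>>> servo_tool:
  series:
    - {"tx":0,"ty":8,"tz":0,"yaw":0}
    - {"tx":0,"ty":16,"tz":0,"yaw":0}
    - {"tx":0,"ty":22,"tz":0,"yaw":0}
    - {"tx":0,"ty":25,"tz":0,"yaw":0}
    - {"tx":0,"ty":27,"tz":0,"yaw":0}
    - {"tx":0,"ty":29,"tz":0,"yaw":0}
    - {"tx":0,"ty":31,"tz":0,"yaw":0}
    - {"tx":0,"ty":33,"tz":0,"yaw":0}
    - {"tx":0,"ty":35,"tz":0,"yaw":0}
    - {"tx":0,"ty":35,"tz":0,"yaw":0}

```text
clock: 10.55
ee_pos: [0.5453, -0.1445, 0.0497]
tool_rot: [0.587, 0.392, 0.589, -0.394]
force: [-5.4, -1.7, 4.3]
width: 0.0002
```

```bash
python3 w.py|head -1
```

```text
t 10.55 p [ 0.5453 -0.1445  0.0497] box [-7.8, 0.0, -0.3] F box [-5.65, 0.46, 4.32] w 0.0002
```

>>> servo_tool:
  series:
    - {"tx":0,"ty":1.5,"tz":0,"yaw":0}
    - {"tx":0,"ty":3,"tz":0,"yaw":0}
    - {"tx":0,"ty":4,"tz":0,"yaw":0}
    - {"tx":0,"ty":4,"tz":0,"yaw":0}

```text
clock: 10.95
ee_pos: [0.5485, -0.1431, 0.0494]
tool_rot: [0.587, 0.392, 0.589, -0.394]
force: [-5.6, -1.6, 2.5]
width: 0.0005
```

```bash
python3 w.py|head -1
```

```text
t 10.95 p [ 0.5485 -0.1431  0.0494] box [-4.4, 0.0, -0.6] F box [-5.76, 0.64, 2.54] w 0.0005
```

>>> servo_tool:
  series:
    - {"tx":0,"ty":1.5,"tz":0,"yaw":0}
    - {"tx":0,"ty":3,"tz":0,"yaw":0}
    - {"tx":0,"ty":4,"tz":0,"yaw":0}
    - {"tx":0,"ty":4,"tz":0,"yaw":0}

```text
clock: 11.35
ee_pos: [0.553, -0.1412, 0.0493]
tool_rot: [0.587, 0.392, 0.588, -0.393]
force: [-3.4, -0.6, -0.2]
width: 0.0007
```

```bash
python3 w.py|head -1
```

```text
t 11.35 p [ 0.553  -0.1412  0.0493] box [0.6, 0.1, -0.7] F box [-3.38, 0.77, -0.2] w 0.0007
```

>>> servo_tool:
  series:
    - {"tx":0,"ty":1.5,"tz":0,"yaw":0}
    - {"tx":0,"ty":3,"tz":0,"yaw":0}
    - {"tx":0,"ty":4,"tz":0,"yaw":0}
    - {"tx":0,"ty":4,"tz":0,"yaw":0}

```text
clock: 11.75
ee_pos: [0.5588, -0.1389, 0.0501]
tool_rot: [0.588, 0.393, 0.588, -0.392]
force: [-1.7, -0.7, 0.3]
width: 0.0004
```

```bash
python3 w.py|head -1
```

```text
t 11.75 p [ 0.5588 -0.1389  0.0501] box [6.8, -0.0, 0.1] F box [-1.79, 0.03, 0.34] w 0.0004
```

```bash
cat > look.py <<'E'
import sys
from h import *
f=grab_frame("scene")
cv2.imwrite(sys.argv[1],cv2.resize(cv2.cvtColor(f["color"],cv2.COLOR_RGB2BGR)[145:225,260:340],None,fx=7,fy=7,interpolation=cv2.INTER_CUBIC))
C=np.array([.5525,-.1415,.05]);a=np.radians(22.5);u=np.array([np.cos(a),np.sin(a),0])
for th in(.35,.45,.55,.65,.75,.85):
    x,y=proj(f,C+.065*(np.sin(th)*u+np.array([0,0,np.cos(th)])));print(th,round((x-260)*7),round((y-145)*7))
E
python3 look.py pics/s9c.png
```

```text
0.35 272 317
0.45 256 322
0.55 241 329
0.65 227 337
0.75 214 347
0.85 202 357
```

View pics/s9c.png

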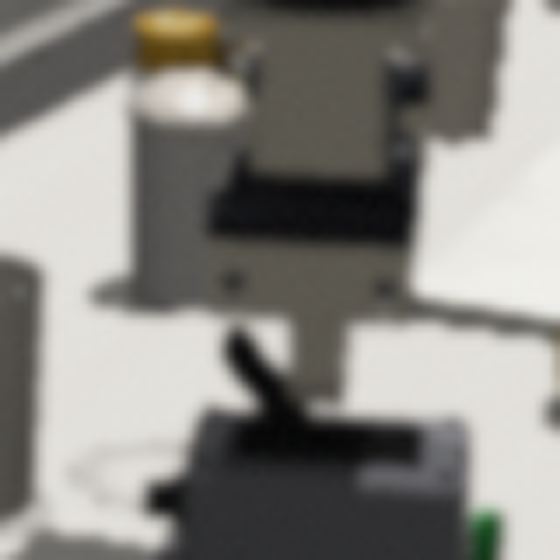

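>>> servo_tool:
  series:
    - {"tx":0,"ty":1.5,"tz":0,"yaw":0}
    - {"tx":0,"ty":3,"tz":0,"yaw":0}
    - {"tx":0,"ty":3,"tz":0,"yaw":0}

```text
clock: 12.1
ee_pos: [0.5607, -0.1381, 0.0498]
tool_rot: [0.588, 0.393, 0.588, -0.393]
force: [-3.1, -0.7, 0.7]
width: 0.0008
```

```bash
python3 w.py|head -1
```

```text
t 12.1 p [ 0.5607 -0.1381  0.0498] box [8.9, -0.0, -0.2] F box [-3.13, 0.52, 0.69] w 0.0008
```

>>> servo_tool:
  series:
    - {"tx":0,"ty":1,"tz":0,"yaw":0}
    - {"tx":0,"ty":2,"tz":0,"yaw":0}
    - {"tx":0,"ty":2,"tz":0,"yaw":0}

```text
clock: 12.4
ee_pos: [0.5616, -0.1378, 0.0495]
tool_rot: [0.587, 0.392, 0.588, -0.393]
force: [-4.9, -2.3, 0.8]
width: 0.0006
```

```bash
python3 w.py|head -1
```

```text
t 12.4 p [ 0.5616 -0.1378  0.0495] box [9.8, -0.0, -0.5] F box [-5.44, -0.22, 0.76] w 0.0006
```

>>> servo_tool:
  series:
    - {"tx":0,"ty":1,"tz":0,"yaw":0}
    - {"tx":0,"ty":2,"tz":0,"yaw":0}
    - {"tx":0,"ty":2,"tz":0,"yaw":0}

```text
clock: 12.7
ee_pos: [0.5632, -0.137, 0.0495]
tool_rot: [0.587, 0.392, 0.588, -0.393]
force: [-5.8, -2.3, 1.3]
width: 0.0002
```

```bash
python3 w.py|head -1
```

```text
t 12.7 p [ 0.5632 -0.137   0.0495] box [11.6, 0.0, -0.5] F box [-6.26, 0.06, 1.31] w 0.0002
```

>>> servo_tool:
  series:
    - {"tx":0,"ty":1,"tz":0,"yaw":0}
    - {"tx":0,"ty":2,"tz":0,"yaw":0}
    - {"tx":0,"ty":2,"tz":0,"yaw":0}

```text
clock: 13.0
ee_pos: [0.5651, -0.1363, 0.0495]
tool_rot: [0.587, 0.392, 0.588, -0.393]
force: [-5.8, -2.2, 1.4]
width: 0.0006
```

```bash
python3 w.py|head -1
```

```text
t 13.0 p [ 0.5651 -0.1363  0.0495] box [13.6, -0.0, -0.5] F box [-6.19, 0.16, 1.37] w 0.0006
```

>>> servo_tool:
  series:
    - {"tx":0,"ty":1,"tz":0,"yaw":0}
    - {"tx":0,"ty":2,"tz":0,"yaw":0}
    - {"tx":0,"ty":2,"tz":0,"yaw":0}

```text
clock: 13.3
ee_pos: [0.5663, -0.1358, 0.0493]
tool_rot: [0.587, 0.392, 0.589, -0.394]
force: [-6.4, -2.4, 2.0]
width: 0.0003
```

```bash
python3 w.py|head -1; python3 look.py pics/s10c.png
```

```text
t 13.3 p [ 0.5663 -0.1358  0.0493] box [14.9, -0.0, -0.7] F box [-6.85, 0.24, 2.03] w 0.0003
0.35 272 317
0.45 256 322
0.55 241 329
0.65 227 337
0.75 214 347
0.85 202 357
```

View pics/s10c.png

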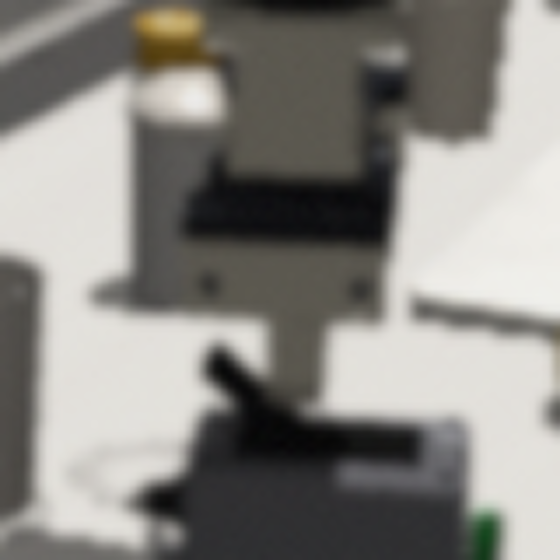

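>>> servo_tool:
  series:
    - {"tx":0,"ty":1,"tz":0,"yaw":0}
    - {"tx":0,"ty":2,"tz":0,"yaw":0}
    - {"tx":0,"ty":2,"tz":0,"yaw":0}

```text
clock: 13.65
ee_pos: [0.5667, -0.1356, 0.049]
tool_rot: [0.586, 0.392, 0.589, -0.395]
force: [-9.8, -3.6, 3.6]
width: 0.0005
```

```bash
python3 w.py|head -1
```

```text
t 13.65 p [ 0.5667 -0.1356  0.049 ] box [15.4, 0.0, -1.0] F box [-10.44, 0.44, 3.56] w 0.0005
```

>>> servo_tool:
  series:
    - {"tx":0,"ty":0.5,"tz":0,"yaw":0}
    - {"tx":0,"ty":1,"tz":0,"yaw":0}
    - {"tx":0,"ty":1,"tz":0,"yaw":0}

```text
clock: 13.95
ee_pos: [0.5669, -0.1355, 0.0488]
tool_rot: [0.586, 0.392, 0.589, -0.395]
force: [-12.5, -4.2, 3.3]
width: 0.0005
```

```bash
python3 w.py|head -1
```

```text
t 13.95 p [ 0.5669 -0.1355  0.0488] box [15.6, 0.0, -1.2] F box [-13.11, 0.91, 3.33] w 0.0005
```

At the ON stop: 13 N with no more motion. Backing off and lifting.

>>> servo_tool:
  series:
    - {"tx":0,"ty":-4,"tz":0,"yaw":0}
    - {"tx":0,"ty":-10,"tz":0,"yaw":0}
    - {"tx":0,"ty":-20,"tz":0,"yaw":0}
    - {"tx":0,"ty":-35,"tz":0,"yaw":0}
    - {"tx":-10,"ty":-50,"tz":0,"yaw":0}
    - {"tx":-30,"ty":-60,"tz":0,"yaw":0}
    - {"tx":-60,"ty":-60,"tz":0,"yaw":0}
    - {"tx":-90,"ty":-60,"tz":0,"yaw":0}
    - {"tx":-110,"ty":-60,"tz":0,"yaw":0}
    - {"tx":-120,"ty":-60,"tz":0,"yaw":0}
    - {"tx":-120,"ty":-60,"tz":0,"yaw":0}

```text
clock: 15.05
ee_pos: [0.5157, -0.1574, 0.1713]
tool_rot: [0.589, 0.393, 0.587, -0.393]
force: [-0.5, -0.3, 0.2]
width: 0.0005
```

```bash
python3 w.py|head -1; python3 look.py pics/s11c.png;python3 - <<'E'
from h import *
f=grab_frame("scene");save(f,"pics/s12.png")
E
```

```text
t 15.05 p [ 0.5157 -0.1574  0.1713] box [-40.0, -0.6, 121.3] F box [-0.61, -0.1, 0.15] w 0.0005
0.35 272 317
0.45 256 322
0.55 241 329
0.65 227 337
0.75 214 347
0.85 202 357
```

View pics/s11c.png

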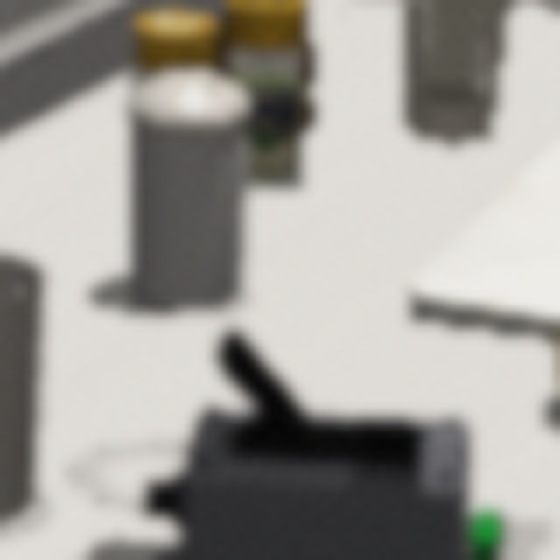

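View pics/s12.png

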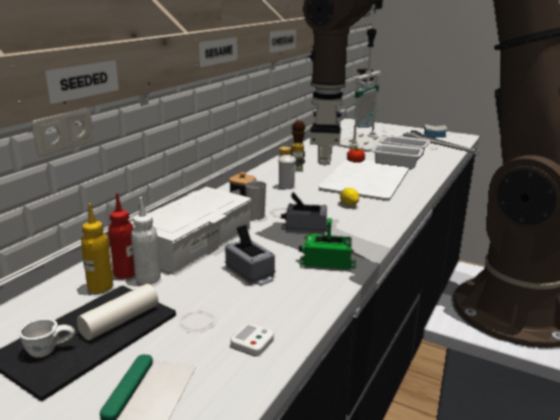

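The lever stands latched at about 0.6 rad, with its tip at (233,337) in the crop. The other lever and the bystanders are unchanged and the arm is clear. I'll confirm it is at rest, then hand in.

>>> servo_tool:
  series:
    - {"tx":0,"ty":0,"tz":0,"yaw":0}
    - {"tx":0,"ty":0,"tz":0,"yaw":0}
    - {"tx":0,"ty":0,"tz":0,"yaw":0}
    - {"tx":0,"ty":0,"tz":0,"yaw":0}
    - {"tx":0,"ty":0,"tz":0,"yaw":0}

```text
clock: 15.65
ee_pos: [0.5154, -0.1568, 0.1696]
tool_rot: [0.588, 0.393, 0.588, -0.393]
force: [0.7, 0.1, 0.3]
width: 0.0005
```

```bash
python3 look.py pics/s13c.png >/dev/null; python3 -c "
import cv2;a=cv2.imread('pics/s11c.png').astype(int);b=cv2.imread('pics/s13c.png');d=abs(a-b)[300:430,180:340];print(d.mean(),d.max())
from h import *
print(ticket.sign_off())"
```

```text
0.6457211538461538 8
the job is handed in; nothing more can be done
None
```

The tripped breaker, the right-hand grey box, is reset and on, and I handed the job in at about 15.7 s.

- **OFF push:** With shut fingers I pushed the lever to its OFF stop, at about -0.45 rad. The force reached about 12 N with almost no further motion. When I backed off, the lever returned upright.
- **ON throw:** From the other side I pushed it past the catch to the ON stop, at about 0.75 rad and 13 N.
- **Last checks:** After I let go, the lever stayed latched at about 0.6 rad, and two pictures over half a second apart showed no motion. The other breaker's lever, the cup, lemon and timer look unchanged in the picture. The arm is clear, with about 0 N on the tool.
- **What disagreed:** The cameras showed the fingertips about 33 mm higher than the reported TCP. I trusted the cameras after lowering in small steps with no contact where the reported height would have put the tips in the box. Forces were read only at the end of each move, so peaks in between were not seen.

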